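# Square up a freshly glued drawer with an assembly square

## Task

The little drawer on the assembly board has just been glued and has racked out of square. Take the aluminium square by its black grip and push its heel into the back left inside corner, until one leg lies flush along the clamped back and the other along the left side and has brought that side round to a right angle; hold it pressed snugly against both for about a second, firmly but gently because the glue is fresh. Then lay the square flat on the worktop where you found it, leaving the drawer square and everything else as it was.

Things in the scene. Friction and masses are not known exactly. Their poses are not given: they have to be found in the camera images.
- board: Plywood assembly board, 225 (x) x 210 (y) mm, fixed on the worktop. Origin: centre of its underside; top 18 mm above; x points to the far edge. On it is a bottomless wooden drawer, 160 (x) x 190 (y) mm outside when square, sides 12 mm thick and 42 mm high. Two red-handled toggle clamps, up to 80 mm above the worktop, hold its back, 75 mm and more to the right of the left side.
- back: The drawer's back, the far side, clamped and rigid. Origin: board's centre at the board's top; axes as the board's. Its inner face is the plane x = 45.5 mm in this frame, from y = -83 to 83 mm. Snug is 5 to 10 N on a face, over 15 N spoils the glue joint. Metal rubs on the wood with a friction of 0.3 to 0.5, so the push on one face can carry part of the other.
- left_side: The drawer's left side, swinging about the upright pin in the back left corner. Origin: on the pin at the board's top; -x runs along the side towards the robot (154 mm past the pin); inner face: plane y = -6 mm. When square its x axis is parallel to the back's. The front and right side follow it as a parallelogram.
- left_hinge (a joint): Angle of the left side from square, rad: 0 is a right angle with the back; positive: its near end leans inwards (to the right), so the inside corner is too narrow. Starts between 0.06 and 0.13. Stiff: about 4 to 5 N at 90 mm from the corner moves it; it stays where it is left and has no stop at 0.
- corner (a point): Inside back left corner of the drawer when it is square: where the inner faces of the back and left side meet, 28 mm above the worktop. Axes as the board's: the back face lies towards +x, the left side's towards +y.
- square: Loose aluminium square, 0.22 kg: two legs at a right angle, each 90 mm long outside, 14 wide, 20 high, joined by a diagonal brace with a black grip. Origin: underside, middle of brace and grip. The legs' outer faces are the planes x = +45 and y = +45 mm; 7 mm relief notch at the heel. Grip: bar 14 mm thick, 60 long along (1, -1) of x-y, 12 to 42 mm above the underside.
- heel (a point): Where the planes of the square's two outer faces meet, at (45, 45, 10) mm in the square's frame (in the notch, so just off the metal).
- grip (a point): Centre of the black grip, at (0, 0, 28) mm in the square's frame; squeeze it across its 14 mm, along the direction (1, 1).
- masking_tape: Roll of beige tape, 102 mm across, 25 mm high, loose on the worktop to the left of the board. Leave it alone.
- glue: White bottle with red cap, 48 mm across, 135 mm high, standing loose behind the board. Leave it alone.
- mug: Green mug, 86 mm across, 96 mm high, standing loose behind the board at the right. Leave it alone.

How it is judged:
By the outcome, as a careful person would: the job done as asked, in the order asked, and still so for the second after the job is handed in, with the robot touching nothing.
It also fails if it takes over 66 s, if anything falls off the work surface, if the arm or the gripper's body presses on something with over 40 N, if the wrist force passes 120 N, or if a joint passes its speed limit or range.

## Robot

A 6-joint arm with a two-finger parallel gripper is mounted at the origin on a cart in front of the work surface, level with it; the furniture and walls round the work are solid. World frame = base frame: x ahead of the robot, y to its left, z up, the work surface at z = 0. Lengths are in m, angles in rad, forces in N, time in s.
With the tool pointing down it reaches from about 0.3 to 0.775 m from the base axis. Payload 14.6 kg.
Tool frame: the origin (TCP) lies at the very end of the fingers, on their centre line; the grasp point (between the pads) lies 19 mm behind it; z points along the fingers, y is the line along which they close (so a half turn about z gives the same grasp; the last joint's range is limited). The gripper opens to 94 mm and grips with 3 to 60 N. Pads are 16 mm wide; open, the fingers measure 119 mm over their backs; the gripper's body (75 mm by 177 mm) begins 78 mm behind the grasp point.
Start: joints at [1.076, 0.3, 1.521, -0, 1.321, -0.067], TCP at [0.228, 0.5, 0.205] pointing down, gripper open.
Joint ranges: [-3.03, 3.03], [-0.79, 2.21], [0.23, 2.52], [-1.04, 4.18], [0, 3.07], [-2.55, 2.55]. Speed limits (rad/s): [2.22, 2.22, 2.57, 3.14, 3.14, 3.14].

## Interface

Orientations are given as [roll, pitch, yaw] about the fixed x, y, z axes, in that order (R = Rz(yaw) Ry(pitch) Rx(roll)).
In Python, from station import ctrl gives the robot as it stands.
- The arm moves only by the tool carry_out, never from a script. Its argument "motion" is text: rows parted by semicolons, each of 7 numbers parted by spaces: the shift along the world's x, y, z in m, then the turn, a rotation vector about the world's x, y, z in degrees, then the closure in counts, from 0 (fully open) to 255 (shut). In form: dx dy dz wx wy wz hand; .... A call has 1 to 20 rows; each row shifts and turns the commanded pose from where the row before left it; what a row does not reach is not made up. A row lasts 1/12 s, in which the tool goes at most 41.7 mm and 7.16 degrees, less where a joint would pass 70% of its speed; a pose out of reach is approached as far as the arm can. A call is refused whole if a number of a shift passes 0.0417 or a number of a turn 7.16, either way. A call with a gripper value outside its range is refused whole. The fingers move at their own pace and stop on an object; "grip_force" is the grip in N (left out, the last holds). Time passes only in rows, so rows that do not move let the fingers close. It gives the time, the measured TCP pose, the force, the opening and the grip force at its end, in the units of the state.
- ctrl.get_obs(): the state, without advancing time (a new reading comes with each control period).
- ctrl.camera(name): name is "side" or "top" or "wrist"; returns a dict with "pixels" (420x560x3 uint8, red, green, blue), "range_z" (420x560 float32, m along the optical axis (not along the pixel's ray), 0 where there is no reading), "K" (3x3 intrinsics, pixels), "position" and "attitude" of the camera in the world. Camera axes: x right, y up, looking along -z (the intrinsics and any distortion apply to the point x, -y, -z); pixel columns grow to the right and rows downward; lengths in m; the calibration is good to about 2 mm. A picture is of the moment at which its call begins.
- ctrl.hand_in(): hands the job in; it is judged then, once.
The state is a dict: "time_s": time; "qpos": joint angles; "joint_vel": joint speeds; "tau": joint torques, N m; "ee_pos": TCP position; "eef_rot": TCP orientation; "force": force on the tool from outside, world axes, zero at the start; "moment": the same for the moment, N m; "grip_width": finger opening in m; "grip_force": force on a finger pad.
Only numpy, scipy, OpenCV 4.12 (cv2) and the standard library are available. Lean on these libraries where they do the work, as an engineer would, in place of code of your own. Each camera call takes 0.05 s, during which the arm holds its last target. There are 200 camera calls.

## Working session

There is one attempt and no reset: what is moved stays moved. The work goes in short steps, Python scripts to look and compute and a tool call to move; the robot and the scene stay as the last step left them, time stands still between calls to the robot, and variables do not carry over. Pictures are saved under pics/ and viewed, at most 10 in all, crops included, and the job is handed in when it is done.

Besides the shell and the picture viewer there is one more tool, called after "Emit:" as name(argument=value, ...), one argument or row to a line, values as JSON. carry_out: Moves the arm, as the interface text tells. Its arguments: {"type":"object","properties":{"motion":{"type":"string"},"grip_force":{"type":"number"}},"required":["motion"]}

```bash
mkdir -p pics; ls; cat > h.py <<'E'
import numpy as np, cv2
from station import ctrl
from scipy.spatial.transform import Rotation as R
def cam(n):
    c=ctrl.camera(n); np.savez(f'{n}.npz',**{k:np.asarray(v) for k,v in c.items()}); return c
def load(n): return dict(np.load(f'{n}.npz',allow_pickle=True))
def rot(a):
    a=np.array(a,float)
    return a if a.shape==(3,3) else (R.from_euler('xyz',a).as_matrix() if a.size==3 else R.from_quat(a).as_matrix())
def ray(c,u,v):
    K=c['K']; d=np.array([(u-K[0,2])/K[0,0],-(v-K[1,2])/K[1,1],-1.]); return rot(c['attitude'])@d
def atz(c,u,v,z):
    d=ray(c,u,v);p=np.array(c['position']); return p+d*(z-p[2])/d[2]
def atd(c,u,v): return np.array(c['position'])+ray(c,u,v)*c['range_z'][int(v),int(u)]
def save(c,n): cv2.imwrite(f'pics/{n}.png',c['pixels'][:,:,::-1])
E
python3 - <<'E'
from h import *
for n in('top','side'):
    c=cam(n);save(c,n+'0');print({k:v for k,v in c.items() if k not in('pixels','range_z')})
print(ctrl.get_obs())
E
```

```text
pics
{'K': array([[479.51530834,   0.        , 272.41576094],
       [  0.        , 479.51530834, 210.72563013],
       [  0.        ,   0.        ,   1.        ]]), 'position': array([0.55862495, 0.02235274, 0.92082102]), 'attitude': array([ 0.08421174,  0.0335578 , -1.5596499 ])}
{'K': array([[467.05488992,   0.        , 287.14740821],
       [  0.        , 467.05488992, 207.78028953],
       [  0.        ,   0.        ,   1.        ]]), 'position': array([0.46126889, 0.89873253, 0.55766335]), 'attitude': array([ 1.0350492 ,  0.01696638, -2.98305808])}
{'time_s': 0.1, 'qpos': array([ 1.07641839e+00,  3.00442198e-01,  1.52149215e+00, -6.77950129e-06,
        1.32071244e+00, -6.66203802e-02]), 'joint_vel': array([ 0.00058075, -0.00375163, -0.00042561,  0.00115444,  0.00161543,
        0.00183577]), 'tau': array([ 1.40149579e-03, -5.32639825e+01, -3.53287625e+01,  7.09608220e-02,
        2.34620314e-02, -2.35176043e-05]), 'ee_pos': array([0.22806299, 0.50023561, 0.20493981]), 'eef_rot': array([-3.14054042e+00, -6.36224141e-05,  2.71383675e+00]), 'force': array([ 0.34950292, -0.18523204, -0.7381702 ]), 'moment': array([-0.0452188 ,  0.01266811,  0.03697785]), 'grip_force': 0.0, 'grip_width': 0.0935726324763504}
```

View pics/top0.png

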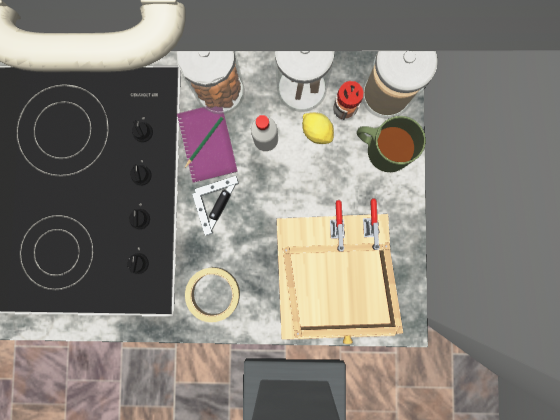

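View pics/side0.png

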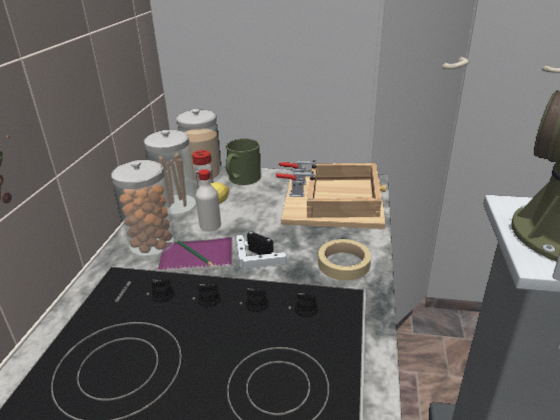

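The top view shows the square at about (213,203) with its heel at the upper left, the drawer at (340,275), and its left side leaning right at the near end. I'll enlarge both.

```bash
python3 - <<'E'
from h import *
c=load('top');p=c['pixels'][:,:,::-1]
cv2.imwrite('pics/sq.png',cv2.resize(p[170:245,180:250],None,fx=8,fy=8,interpolation=cv2.INTER_CUBIC))
cv2.imwrite('pics/dr.png',cv2.resize(p[205:345,270:410],None,fx=4.28,fy=4.28,interpolation=cv2.INTER_CUBIC))
for uv in [(230,260),(300,228),(340,290),(194,200),(220,204),(293,300)]: print(uv,atd(c,*uv).round(4))
E
```

```text
(230, 260) [ 5.406e-01  1.345e-01 -5.000e-04]
(300, 228) [0.6025 0.0012 0.0152]
(340, 290) [ 0.488  -0.0735  0.0188]
(194, 200) [0.6537 0.2029 0.0192]
(220, 204) [0.6441 0.1497 0.0425]
(293, 300) [0.4725 0.0138 0.0594]
```

View pics/sq.png

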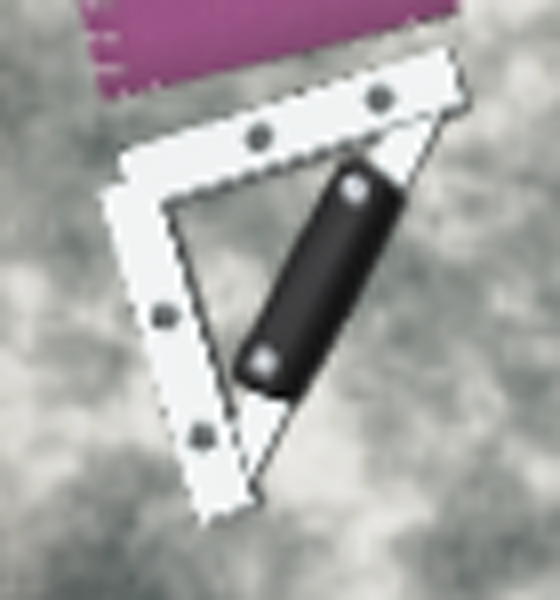

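View pics/dr.png

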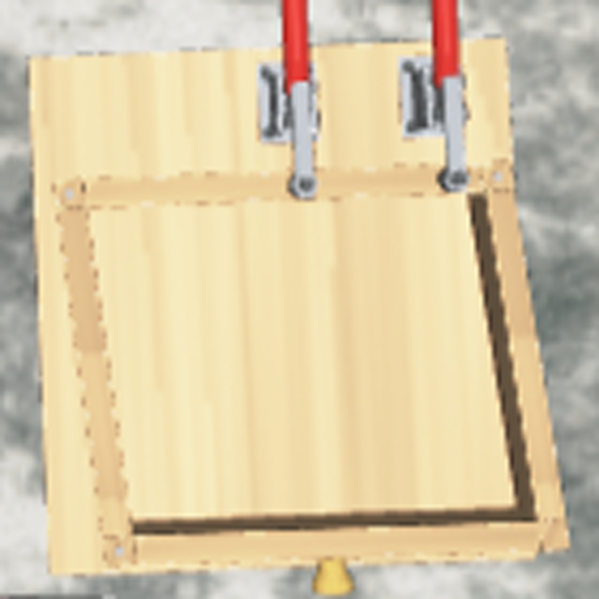

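```bash
python3 - <<'E'
from h import *
c=load('top')
f=lambda x,s,o:(x+.5)/s-.5+o
D=lambda x,y,z:atz(c,f(x,4.28571,270),f(y,4.28571,205),z)[:2]
S=lambda x,y,z:atz(c,f(x,8,180),f(y,8,170),z)[:2]
a,b,n=D(69,193,.06),D(497,178,.06),D(120,550,.06)
print('pins',a,b,np.linalg.norm(a-b),n,np.linalg.norm(a-n))
ey=(a-b)/np.linalg.norm(a-b); yaw=np.arctan2(-ey[0],ey[1]); print('yaw',yaw,np.degrees(yaw))
d=a-n; print('hinge ang',np.arctan2(d[1],d[0])-yaw)
L1,L2=D(30,58,.018),D(50,573,.018);d=L1-L2;print('board left',L1,L2,np.linalg.norm(d),np.degrees(np.arctan2(d[1],d[0])))
fl,fr=D(30,58,.018),D(503,38,.018);d=fl-fr;print('far',np.linalg.norm(d),np.degrees(np.arctan2(-d[0],d[1])))
Rm=np.array([[np.cos(yaw),-np.sin(yaw)],[np.sin(yaw),np.cos(yaw)]])
B=a-Rm@[.0515,.089]; print('board centre from pin',B,'from both',(a+b)/2-Rm@[.0515,0],'from corner',fl-Rm@[.1125,.105],'corner',B+Rm@[.0455,.083])
p=[S(*q,.02) for q in [(120,158),(450,48),(104,195),(203,522)]]
def inter(p,q,r,s):
    A=np.array([q-p,-(s-r)]).T;t=np.linalg.solve(A,r-p);return p+t[0]*(q-p)
H=inter(*p);d1=p[0]-p[1];d2=p[2]-p[3]
y1=np.degrees(np.arctan2(-d1[0],d1[1]));y2=np.degrees(np.arctan2(d2[1],d2[0]))
print('heel',H,'yaws',y1,y2,'lens',np.linalg.norm(H-p[1]),np.linalg.norm(H-p[3]))
ys=np.radians((y1+y2)/2);Rs=np.array([[np.cos(ys),-np.sin(ys)],[np.sin(ys),np.cos(ys)]])
print('sq origin',H-Rs@[.045,.045],'grip screws',S(355,187,.042),S(264,360,.042),(S(355,187,.042)+S(264,360,.042))/2)
E
```

```text
pins [0.56133441 0.02747712] [ 0.56949323 -0.14989329] 0.177557952785188 [0.41531255 0.00523422] 0.14770622447888204
yaw 0.045966379939252275 2.633679570013969
hinge ang 0.10519743816590692
board left [0.62053706 0.04541857] [0.39807269 0.03447652] 0.22273330661599922 2.8158589604194764
far 0.2071148720950759 2.9324540832406423
board centre from pin [ 0.51397837 -0.06379531] from both [ 0.51396821 -0.06357452] from corner [ 0.51298066 -0.06463992] corner [0.55561644 0.02120775]
heel [0.67202969 0.20807006] yaws 18.950272854281785 18.19351525322152 lens 0.08901212940843194 0.08877978500121327
sq origin [0.64370532 0.1510812 ] grip screws [0.66483444 0.14289773] [0.62448554 0.16319725] [0.64465999 0.15304749]
```

Emit:
carry_out(
  motion="0.0208 -0.0174 0 0 0 -0.1 168;0.0208 -0.0174 0 0 0 -0.1 168;0.0208 -0.0174 0 0 0 -0.1 168;0.0208 -0.0174 0 0 0 -0.1 168;0.0208 -0.0174 0 0 0 -0.1 168;0.0208 -0.0174 0 0 0 -0.1 168;0.0208 -0.0174 0 0 0 -0.1 168;0.0208 -0.0174 0 0 0 -0.1 168;0.0208 -0.0174 0 0 0 -0.1 168;0.0208 -0.0174 0 0 0 -0.1 168;0.0208 -0.0174 -0.008 0 0 -0.1 168;0.0208 -0.0174 -0.008 0 0 -0.1 168;0.0208 -0.0174 -0.008 0 0 -0.1 168;0.0208 -0.0174 -0.008 0 0 -0.1 168;0.0208 -0.0174 -0.008 0 0 -0.1 168;0.0208 -0.0174 -0.008 0 0 -0.1 168;0.0208 -0.0174 -0.008 0 0 -0.1 168;0.0208 -0.0174 -0.008 0 0 -0.1 168;0.0208 -0.0174 -0.008 0 0 -0.1 168;0.0208 -0.0174 -0.008 0 0 -0.1 168",
  grip_force=50,
)

```text
time_s: 1.77
ee_pos: [0.6449, 0.1514, 0.1246]
eef_rot: [-3.141, -0.001, 2.679]
force: [-0.3, -0.1, -1.1]
grip_width: 0.0324
grip_force: 0.0
```

```bash
python3 - <<'E'
from h import *
c=cam('wrist');save(c,'w1');o=ctrl.get_obs();print(o['time_s'],o['ee_pos'],np.degrees(o['eef_rot']),o['force'],o['grip_width'],c['K'],c['position'],c['attitude'])
E
```

```text
1.8167 [0.6469318  0.1479095  0.12252548] [-1.79884911e+02 -7.50280606e-02  1.53320056e+02] [ 3.83046786 -2.68131471 -2.04558862] 0.032174655764940475 [[353.87036668   0.         282.44280316]
 [  0.         353.87036668 210.13410753]
 [  0.           0.           1.        ]] [0.57732634 0.18442482 0.30436002] [-2.61594002e-01  8.87887656e-04  1.10851970e+00]
```

View pics/w1.png

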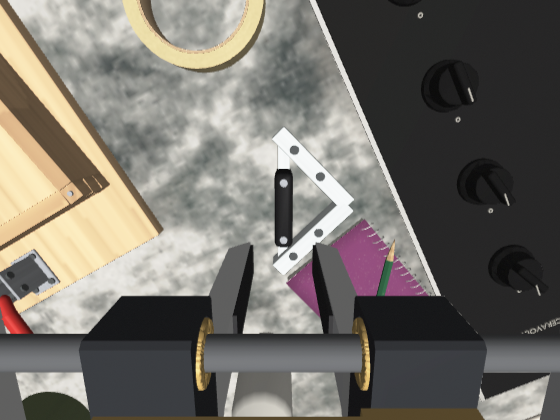

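The wrist view shows the grip between the screws at (284,184) and (284,240), parallel to the fingers. I'll check it against the top estimate.

```bash
python3 - <<'E'
from h import *
c=load('wrist')
a,b=atz(c,284,184,.042),atz(c,284,240,.042);print(a,b,(a+b)/2,np.linalg.norm(a-b)); d=b-a;print(np.degrees(np.arctan2(d[1],d[0])),'expect sqyaw-45')
q=[atz(c,*p,.02)[:2] for p in [(283,126),(354,205),(281,275)]];print(q)
print(atz(c,71,193,.06),ctrl.get_obs()['ee_pos'],atd(c,284,210))
E
```

```text
[0.62238893 0.16301986 0.042     ] [0.66236641 0.14315635 0.042     ] [0.64237767 0.15308811 0.042     ] 0.04464031479830709
-26.4212945670863 expect sqyaw-45
[array([0.58458058, 0.18101492]), array([0.66784099, 0.20527794]), array([0.69736971, 0.12291644])]
[0.55802227 0.02699557 0.06      ] [0.6469318  0.1479095  0.12252548] [0.64050941 0.15401608 0.04207991]
```

Emit:
carry_out(
  motion="0 0 0 0 0 0 168;0 0 0 0 0 0 168;0 0 0 0 0 0 168",
)

```text
time_s: 2.07
ee_pos: [0.6437, 0.1531, 0.1256]
eef_rot: [3.142, -0.0, 2.68]
force: [-0.1, -0.5, 0.5]
grip_width: 0.0323
grip_force: 0.0
```

Emit:
carry_out(
  motion="0 0 -0.014 0 0 0 168;0 0 -0.014 0 0 0 168;0 0 -0.014 0 0 0 168;0 0 -0.014 0 0 0 168;0 0 -0.014 0 0 0 168;0 0 -0.014 0 0 0 168;0 0 -0.011 0 0 0 168;0 0 -0.01 0 0 0 168;0 0 -0.006 0 0 0 168;0 0 -0.004 0 0 0 168;0 0 0 0 0 0 168;0 0 0 0 0 0 168;0 0 0 0 0 0 255;0 0 0 0 0 0 255;0 0 0 0 0 0 255;0 0 0 0 0 0 255;0 0 0 0 0 0 255;0 0 0 0 0 0 255",
)

```text
time_s: 3.57
ee_pos: [0.6444, 0.1525, 0.0109]
eef_rot: [3.141, 0.001, 2.679]
force: [-1.3, -0.1, 4.1]
grip_width: 0.0138
grip_force: 50.0
```

Emit:
carry_out(
  motion="0 0 0.008 0 0 0 255;0 0 0.016 0 0 0 255;0 0 0.02 0 0 0 255;0 0 0.02 0 0 0 255;0 0 0.02 0 0 0 255;0 0 0.016 0 0 0 255;-0.0103 -0.0142 0 0 0 -1.125 255;-0.0103 -0.0142 0 0 0 -1.125 255;-0.0103 -0.0142 0 0 0 -1.125 255;-0.0103 -0.0142 0 0 0 -1.125 255;-0.0103 -0.0142 0 0 0 -1.125 255;-0.0103 -0.0142 0 0 0 -1.125 255;-0.0103 -0.0142 0 0 0 -1.125 255;-0.0103 -0.0142 0 0 0 -1.125 255;-0.0103 -0.0142 0 0 0 -1.125 255;-0.0103 -0.0142 0 0 0 -1.125 255;-0.0103 -0.0142 0 0 0 -1.125 255;-0.0103 -0.0142 0 0 0 -1.125 255;-0.0103 -0.0142 0 0 0 -1.125 255;-0.0103 -0.0142 0 0 0 -1.125 255",
)

```text
time_s: 5.23
ee_pos: [0.4992, -0.047, 0.1107]
eef_rot: [-3.141, -0.0, 2.403]
force: [0.8, 0.7, -2.6]
grip_width: 0.0137
grip_force: 50.0
```

Emit:
carry_out(
  motion="0 0 0 0 0 0 255;0 0 0 0 0 0 255;0 0 0 0 0 0 255;0 0 0 0 0 0 255",
)

```text
time_s: 5.57
ee_pos: [0.5003, -0.0459, 0.1105]
eef_rot: [3.142, -0.0, 2.405]
force: [-0.1, 0.2, -1.1]
grip_width: 0.0134
grip_force: 50.0
```

```bash
python3 - <<'E'
from h import *
c=cam('wrist');save(c,'w2');o=ctrl.get_obs();print(o['time_s'],o['ee_pos'],np.degrees(o['eef_rot']),o['force'],o['moment'],o['grip_width'])
E
```

```text
5.6167 [ 0.50024724 -0.04584043  0.11043138] [-1.79999915e+02 -5.90881265e-03  1.37793354e+02] [-0.39351029  0.19014283 -2.35725142] [-0.075934    0.05371626 -0.05244859] 0.013766287890860521
```

View pics/w2.png

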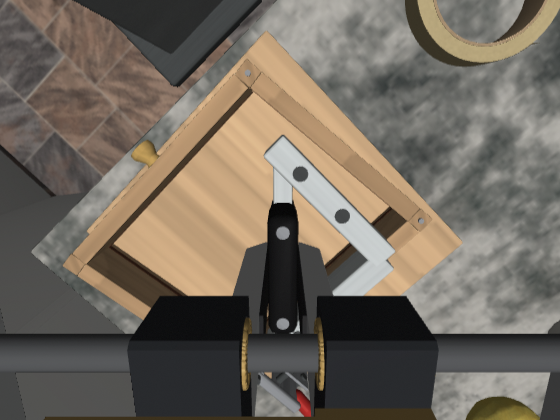

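The wrist view shows the square held above the drawer, with the left-side pins at (421,219) and (248,72) and the near right pin at (73,265). Next I'll check the position of the corner.

```bash
python3 - <<'E'
from h import *
c=load('wrist')
a,n,r=[atz(c,*p,.06)[:2] for p in [(421,219),(248,72),(73,265)]]
print(a,n,r,np.linalg.norm(a-n),np.linalg.norm(n-r))
d=n-r;y=np.arctan2(-d[0],d[1]);e=a-n;print('yaw',np.degrees(y),'hinge',np.arctan2(e[1],e[0])-y)
print('leg outer edge dir',[ (lambda d:np.degrees(np.arctan2(d[1],d[0])))(atz(c,393,248,.12)[:2]-atz(c,283,135,.12)[:2])], atz(c,393,248,.12),atz(c,283,135,.12))
g=[atz(c,283,233,.142),atz(c,283,323,.142)];d=g[1]-g[0];print('grip',(g[0]+g[1])/2,np.linalg.norm(d),np.degrees(np.arctan2(d[1],d[0]))+45)
E
```

```text
[0.55765028 0.02801269] [0.41120794 0.00555014] [ 0.42067262 -0.17341467] 0.14815506703599554 0.17921491117631455
yaw 3.027307299116192 hinge 0.09936560650056095
leg outer edge dir [np.float64(2.653358267925766)] [0.53098666 0.00190423 0.12      ] [ 0.45102357 -0.0018015   0.12      ]
grip [ 0.49823253 -0.04457701  0.142     ] 0.04499337750427883 2.844243140211624
```

Emit:
carry_out(
  motion="0 0 -0.01 0 0 0 255;0 0 -0.01 0 0 0 255;0 0 -0.01 0 0 0 255;0 0 -0.01 0 0 0 255;0 0 -0.01 0 0 0 255;0 0 -0.01 0 0 0 255;0 0 -0.01 0 0 0 255;0 0 -0.006 0 0 0 255;0 0 -0.004 0 0 0 255;0 0 0 0 0 0 255;0 0 0 0 0 0 255;0 0 0 0 0 0 255",
)

```text
time_s: 6.62
ee_pos: [0.5003, -0.0464, 0.0309]
eef_rot: [3.141, 0.001, 2.404]
force: [-0.1, -0.8, -2.3]
grip_width: 0.0137
grip_force: 50.0
```

```bash
cat > o.py <<'E'
from h import *
c=cam('wrist')
o=ctrl.get_obs();print(o['time_s'],o['ee_pos'].round(4),np.degrees(o['eef_rot']).round(2),o['force'].round(2),o['moment'].round(3),round(o['grip_width'],4))
E
python3 o.py; python3 o.py
```

```text
6.6667 [ 0.5003 -0.0464  0.0309] [1.7997e+02 4.0000e-02 1.3774e+02] [-0.69  0.2  -1.83] [-0.029  0.05   0.037] 0.0137
6.7167 [ 0.5003 -0.0464  0.0309] [1.7997e+02 4.0000e-02 1.3773e+02] [ 0.51  0.07 -2.75] [-0.038  0.003  0.008] 0.0136
```

Emit:
carry_out(
  motion="0.002 0.0001 -0.0005 0 0 0 255;0.002 0.0001 -0.0005 0 0 0 255;0.002 0.0001 0 0 0 0 255;0.002 0.0001 0 0 0 0 255;0.002 0.0001 0 0 0 0 255;0.001 0 0 0 0 0 255;0 0 0 0 0 0 255;0 0 0 0 0 0 255",
)

```text
time_s: 7.38
ee_pos: [0.511, -0.0459, 0.0294]
eef_rot: [-3.142, -0.0, 2.404]
force: [-0.1, -0.1, -2.5]
grip_width: 0.0137
grip_force: 50.0
```

Emit:
carry_out(
  motion="0.0005 0 0 0 0 0 255;0.0005 0 0 0 0 0 255;0 0 0 0 0 0 255;0 0 0 0 0 0 255",
)

```text
time_s: 7.72
ee_pos: [0.512, -0.0459, 0.0295]
eef_rot: [3.142, 0.0, 2.404]
force: [0.7, -1.3, -2.2]
grip_width: 0.0139
grip_force: 50.0
```

Emit:
carry_out(
  motion="0.0005 0 0 0 0 0 255;0.0005 0 0 0 0 0 255;0 0 0 0 0 0 255;0 0 0 0 0 0 255",
)

```text
time_s: 8.05
ee_pos: [0.5127, -0.0459, 0.0294]
eef_rot: [-3.141, -0.001, 2.404]
force: [-3.6, -1.4, -1.1]
grip_width: 0.0135
grip_force: 50.0
```

```bash
cat > o.py <<'E'
from h import *
L=[]
for i in range(4): ctrl.camera('side');o=ctrl.get_obs();L.append(np.r_[o['force'],o['moment'],o['ee_pos'],np.degrees(o['eef_rot'])[2]])
L=np.mean(L,0);y=np.radians(2.8);f=L[:2];print(round(o['time_s'],2),'F',L[:3].round(2),'board Fx,Fy',round(f[0]*np.cos(y)+f[1]*np.sin(y),2),round(-f[0]*np.sin(y)+f[1]*np.cos(y),2),'M',L[3:6].round(3),'p',L[6:].round(4))
E
python3 o.py
```

```text
8.25 F [-4.   -1.34 -0.5 ] board Fx,Fy -4.06 -1.15 M [-0.247  0.771  0.057] p [ 5.127000e-01 -4.590000e-02  2.940000e-02  1.377405e+02]
```

Emit:
carry_out(
  motion="-0.0001 0.0015 0 0 0 0 255;-0.0001 0.0015 0 0 0 0 255;0 0.0015 0 0 0 0 255;-0.0001 0.0015 0 0 0 0 255;-0.0001 0.0015 0 0 0 0 255;0 0.0015 0 0 0 0 255;0 0 0 0 0 0 255;0 0 0 0 0 0 255",
)

```text
time_s: 8.92
ee_pos: [0.5123, -0.0368, 0.0293]
eef_rot: [-3.141, -0.001, 2.404]
force: [-4.5, -1.6, -1.3]
grip_width: 0.0137
grip_force: 50.0
```

```bash
python3 o.py
```

```text
9.12 F [-4.41 -1.49 -1.96] board Fx,Fy -4.48 -1.27 M [-0.525  0.921  0.129] p [ 5.123000e-01 -3.680000e-02  2.930000e-02  1.377541e+02]
```

Emit:
carry_out(
  motion="0 0.001 0 0 0 0 255;-0.0001 0.001 0 0 0 0 255;0 0.001 0 0 0 0 255;-0.0001 0.001 0 0 0 0 255;0 0.001 0 0 0 0 255;-0.0001 0.001 0 0 0 0 255;0 0 0 0 0 0 255;0 0 0 0 0 0 255",
)

```text
time_s: 9.78
ee_pos: [0.5119, -0.0311, 0.0293]
eef_rot: [-3.141, -0.0, 2.404]
force: [-3.8, -4.7, -2.4]
grip_width: 0.0134
grip_force: 50.0
```

```bash
python3 o.py
```

```text
9.98 F [-5.21 -4.79 -1.83] board Fx,Fy -5.44 -4.53 M [-1.063  0.975  0.225] p [ 5.119000e-01 -3.110000e-02  2.930000e-02  1.377585e+02]
```

Emit:
carry_out(
  motion="0 0.0006 0 0 0 0 255;0 0.0006 0 0 0 0 255;-0.0001 0.0006 0 0 0 0 255;0 0.0006 0 0 0 0 255;0 0.0006 0 0 0 0 255;0 0 0 0 0 0 255;0 0 0 0 0 0 255",
)

```text
time_s: 10.57
ee_pos: [0.5118, -0.0282, 0.0292]
eef_rot: [-3.14, -0.0, 2.404]
force: [-4.8, -5.3, -1.8]
grip_width: 0.0137
grip_force: 50.0
```

```bash
python3 o.py
```

```text
10.77 F [-5.05 -5.88 -2.29] board Fx,Fy -5.33 -5.63 M [-1.161  1.041  0.177] p [ 5.118000e-01 -2.820000e-02  2.920000e-02  1.377566e+02]
```

Emit:
carry_out(
  motion="0 0.0005 0 0 0 0 255;0 0.0005 0 0 0 0 255;0 0 0 0 0 0 255;0 0 0 0 0 0 255",
)

```text
time_s: 11.1
ee_pos: [0.5117, -0.0276, 0.0292]
eef_rot: [-3.14, 0.0, 2.404]
force: [-6.0, -8.8, -1.3]
grip_width: 0.0137
grip_force: 50.0
```

```bash
python3 o.py
```

```text
11.3 F [-6.15 -9.23 -1.7 ] board Fx,Fy -6.6 -8.92 M [-1.827  1.158  0.18 ] p [ 5.117000e-01 -2.760000e-02  2.920000e-02  1.377533e+02]
```

Emit:
carry_out(
  motion="0 0.0005 0 0 0 0 255;0 0 0 0 0 0 255;0 0 0 0 0 0 255",
)

```text
time_s: 11.55
ee_pos: [0.5117, -0.0275, 0.0293]
eef_rot: [-3.139, 0.0, 2.404]
force: [-6.8, -12.6, -1.1]
grip_width: 0.0139
grip_force: 50.0
```

```bash
python3 o.py
```

```text
11.75 F [ -6.85 -12.04  -0.64] board Fx,Fy -7.43 -11.7 M [-2.438  1.315  0.12 ] p [ 5.117000e-01 -2.750000e-02  2.930000e-02  1.377467e+02]
```

Emit:
carry_out(
  motion="0 -0.0003 0 0 0 0 255;0 0 0 0 0 0 255;0 0 0 0 0 0 255",
)

```text
time_s: 12.0
ee_pos: [0.5118, -0.0275, 0.0292]
eef_rot: [-3.14, 0.0, 2.404]
force: [-4.8, -10.7, -1.8]
grip_width: 0.0136
grip_force: 50.0
```

```bash
python3 o.py; python3 - <<'E'
from h import *
c=cam('wrist');p=c['pixels'][:,:,::-1][40:340,180:480]
cv2.imwrite('pics/w3.png',cv2.resize(p,None,fx=2,fy=2,interpolation=cv2.INTER_CUBIC))
E
```

```text
12.2 F [-4.98 -9.62 -2.38] board Fx,Fy -5.45 -9.36 M [-1.983  1.14   0.122] p [ 5.118000e-01 -2.750000e-02  2.930000e-02  1.377476e+02]
```

View pics/w3.png

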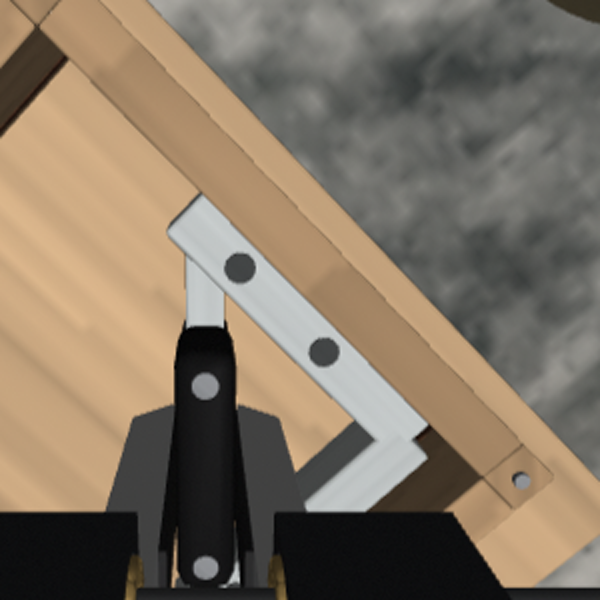

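The wrist view shows the left leg lying along the side with no visible gap, and the pin at crop (521,480). I'll bring the back force up slightly and measure the angle from the three visible pins.

Emit:
carry_out(
  motion="0.0002 0 0 0 0 0 255;0 0 0 0 0 0 255;0 0 0 0 0 0 255",
)

```text
time_s: 12.5
ee_pos: [0.5118, -0.0275, 0.0292]
eef_rot: [-3.14, -0.0, 2.404]
force: [-6.9, -8.9, -0.8]
grip_width: 0.0136
grip_force: 50.0
```

```bash
python3 o.py; python3 - <<'E'
from h import *
c=cam('wrist');p=c['pixels'][:,:,::-1]
t=cam('top')['pixels'][:,:,::-1]
# left half: wrist near pins area (0..300,0..260) x2
A=cv2.resize(p[0:300,0:300],(600,600),interpolation=cv2.INTER_CUBIC)
B=cv2.resize(t[230:345,270:310],(200,575),interpolation=cv2.INTER_CUBIC)
im=np.zeros((600,800,3),np.uint8);im[:,:600]=A;im[:575,600:]=B
cv2.imwrite('pics/m4.png',im)
E
```

```text
12.7 F [ -7.49 -10.    -0.44] board Fx,Fy -7.97 -9.62 M [-1.998  1.374  0.112] p [ 5.118000e-01 -2.750000e-02  2.920000e-02  1.377475e+02]
```

View pics/m4.png

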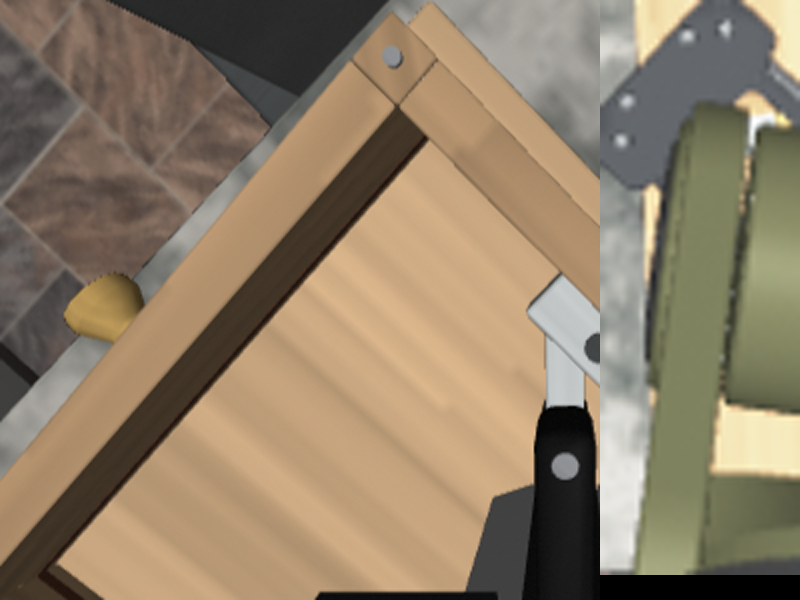

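The wrist view shows the near pin at full-frame (196,28) and the near bar's inner top edge running from about (198,54) down to (5,280). I'll fit that edge in code.

```bash
python3 - <<'E'
from h import *
c=load('wrist');g=cv2.cvtColor(c['pixels'],cv2.COLOR_RGB2GRAY).astype(float)
P=[]
for v in range(70,265,3):
    u0=198+(v-54)*(5-198)/(280-54.); us=np.arange(int(u0)-10,int(u0)+11)
    if us[0]<1: continue
    d=np.diff(cv2.GaussianBlur(g[v:v+1],(5,1),1)[0][us]);k=np.argmin(d)
    if 0<k<len(d)-1:
        o=.5*(d[k-1]-d[k+1])/(d[k-1]-2*d[k]+d[k+1]); P.append(atz(c,us[k]+.5+o,v,.06)[:2])
P=np.array(P);vx,vy,x0,y0=cv2.fitLine(P.astype(np.float32),cv2.DIST_HUBER,0,.001,.001).ravel()
if vy<0:vx,vy=-vx,-vy
by=np.arctan2(-vx,vy);r=(P-[x0,y0])@[-vy,vx];print(len(P),'bar yaw',np.degrees(by),'rms mm',1e3*np.sqrt(np.median(r**2)))
def blob(u,v):
    w=c['pixels'][v-6:v+7,u-6:u+7].astype(float); s=w.max(2)-w.min(2); m=(s<25)
    yy,xx=np.nonzero(m);return u-6+xx.mean(),v-6+yy.mean(),m.sum()
A=blob(440,280);N=blob(196,28);print(A,N)
a,n=atz(c,*A[:2],.06)[:2],atz(c,*N[:2],.06)[:2];e=a-n
print(a,n,np.linalg.norm(e),'side',np.degrees(np.arctan2(e[1],e[0])),'hinge deg',np.degrees(np.arctan2(e[1],e[0])-by))
E
```

```text
65 bar yaw 2.9428666 rms mm 0.008604772891047024
(np.float64(440.16129032258067), np.float64(279.7741935483871), np.int64(62)) (np.float64(195.67441860465115), np.float64(27.930232558139537), np.int64(86))
[0.558582   0.02709021] [0.40947686 0.01957946] 0.14929419208850578 side 2.883676052888723 hinge deg -0.059190565403783764
```

Emit:
carry_out(
  motion="0.0001 0 0 0 0 0 255;0 0 0 0 0 0 255;0 0 0 0 0 0 255;0 0 0 0 0 0 255;0 0 0 0 0 0 255;0 0 0 0 0 0 255;0 0 0 0 0 0 255;0 0 0 0 0 0 255;0 0 0 0 0 0 255;0 0 0 0 0 0 255;0 0 0 0 0 0 255;0 0 0 0 0 0 255;0 0 0 0 0 0 255;0 0 0 0 0 0 255;0 0 0 0 0 0 255;0 0 0 0 0 0 255;0 0 0 0 0 0 255",
)

```text
time_s: 14.22
ee_pos: [0.5118, -0.0275, 0.0292]
eef_rot: [-3.139, -0.0, 2.404]
force: [-7.2, -10.6, -0.2]
grip_width: 0.014
grip_force: 50.0
```

```bash
python3 o.py
```

```text
14.42 F [ -7.74 -10.18   0.3 ] board Fx,Fy -8.22 -9.79 M [-2.01   1.511  0.1  ] p [ 5.118000e-01 -2.750000e-02  2.920000e-02  1.377479e+02]
```

Emit:
carry_out(
  motion="-0.0005 -0.0005 0 0 0 0 255;-0.001 -0.001 0 0 0 0 255;-0.002 -0.002 0 0 0 0 255;-0.002 -0.003 0 0 0 0 255;-0.002 -0.003 0 0 0 0 255;-0.001 -0.002 0 0 0 0 255;0 0 0.004 0 0 0 255;0 0 0.01 0 0 0 255;0 0 0.014 0 0 0 255;0 0 0.014 0 0 0 255;0 0 0.014 0 0 0 255;0 0 0.014 0 0 0 255;0 0 0.01 0 0 0 255;0 0 0.004 0 0 0 255;0 0 0 0 0 0 255;0 0 0 0 0 0 255;0 0 0 0 0 0 255",
)

```text
time_s: 15.83
ee_pos: [0.5036, -0.0381, 0.1128]
eef_rot: [-3.141, -0.001, 2.404]
force: [0.3, 0.3, -2.8]
grip_width: 0.0139
grip_force: 50.0
```

Emit:
carry_out(
  motion="0.01 0.0136 0 0 0 1.126 255;0.01 0.0136 0 0 0 1.126 255;0.01 0.0136 0 0 0 1.126 255;0.01 0.0136 0 0 0 1.126 255;0.01 0.0136 0 0 0 1.126 255;0.01 0.0136 0 0 0 1.126 255;0.01 0.0136 0 0 0 1.126 255;0.01 0.0136 0 0 0 1.126 255;0.01 0.0136 0 0 0 1.126 255;0.01 0.0136 0 0 0 1.126 255;0.01 0.0136 0 0 0 1.126 255;0.01 0.0136 0 0 0 1.126 255;0.01 0.0136 0 0 0 1.126 255;0.01 0.0136 0 0 0 1.126 255;0 0 0 0 0 0 255;0 0 0 0 0 0 255;0 0 0 0 0 0 255;0 0 0 0 0 0 255",
)

```text
time_s: 17.33
ee_pos: [0.6436, 0.1515, 0.1131]
eef_rot: [-3.141, -0.001, 2.678]
force: [0.6, 0.1, -1.8]
grip_width: 0.0141
grip_force: 50.0
```

Emit:
carry_out(
  motion="0.0007 0.0008 -0.006 0 0 0 255;0 0 -0.012 0 0 0 255;0 0 -0.012 0 0 0 255;0 0 -0.012 0 0 0 255;0 0 -0.012 0 0 0 255;0 0 -0.012 0 0 0 255;0 0 -0.012 0 0 0 255;0 0 -0.01 0 0 0 255;0 0 -0.007 0 0 0 255;0 0 -0.004 0 0 0 255;0 0 -0.0015 0 0 0 255;0 0 0 0 0 0 255;0 0 0 0 0 0 255;0 0 0 0 0 0 255",
)

```text
time_s: 18.5
ee_pos: [0.645, 0.1531, 0.0136]
eef_rot: [3.141, 0.001, 2.679]
force: [0.7, -1.1, -1.5]
grip_width: 0.0136
grip_force: 50.0
```

Emit:
carry_out(
  motion="0 0 -0.0005 0 0 0 255;0 0 -0.0005 0 0 0 255;0 0 0 0 0 0 255;0 0 0 0 0 0 255",
)

```text
time_s: 18.83
ee_pos: [0.6447, 0.153, 0.012]
eef_rot: [-3.142, 0.0, 2.679]
force: [-0.6, -0.5, -2.5]
grip_width: 0.0137
grip_force: 50.0
```

Emit:
carry_out(
  motion="0 0 -0.0005 0 0 0 255;0 0 -0.0005 0 0 0 255;0 0 -0.0003 0 0 0 255;0 0 0 0 0 0 255;0 0 0 0 0 0 255",
)

```text
time_s: 19.25
ee_pos: [0.6447, 0.153, 0.0109]
eef_rot: [3.141, 0.0, 2.679]
force: [-2.7, -0.4, 2.4]
grip_width: 0.0136
grip_force: 50.0
```

Emit:
carry_out(
  motion="0 0 0 0 0 0 200;0 0 0 0 0 0 168;0 0 0 0 0 0 168;0 0 0 0 0 0 168;0 0 0 0 0 0 168;0 0 0.006 0 0 0 168;0 0 0.012 0 0 0 168;0 0 0.012 0 0 0 168;0 0 0.012 0 0 0 168;0 0 0.012 0 0 0 168;0 0 0.015 0 0 0 168;0 0 0.02 0 0 0 168;0 0 0.02 0 0 0 168;0 0 0.02 0 0 0 168;-0.02 0.02 0.02 0 0 0 168;-0.03 0.03 0.01 0 0 0 168;-0.03 0.03 0 0 0 0 168;-0.03 0.03 0 0 0 0 168;-0.02 0.02 0 0 0 0 168;-0.01 0.01 0 0 0 0 168",
)

```text
time_s: 20.92
ee_pos: [0.5049, 0.2929, 0.1708]
eef_rot: [3.14, 0.001, 2.682]
force: [0.5, 0.2, 0.5]
grip_width: 0.0322
grip_force: 0.0
```

Emit:
carry_out(
  motion="-0.03 0.03 0 0 0 0 168;-0.03 0.03 0 0 0 0 168;-0.03 0.03 0 0 0 0 168;-0.03 0.03 0 0 0 0 168;-0.03 0.02 0 0 0 0 168;0 0 0 0 0 0 168;0 0 0 0 0 0 168",
)

```text
time_s: 21.5
ee_pos: [0.3585, 0.4293, 0.17]
eef_rot: [3.141, 0.0, 2.682]
force: [-0.4, -0.6, 0.3]
grip_width: 0.0322
grip_force: 0.0
```

```bash
python3 - <<'E'
from h import *
c=cam('top');p=c['pixels'][:,:,::-1]
im=np.zeros((560,800,3),np.uint8)
im[:560,:]=cv2.resize(p[170:345,170:420],(800,560),interpolation=cv2.INTER_CUBIC)
cv2.imwrite('pics/end.png',im);print(ctrl.get_obs()['ee_pos'])
E
```

```text
[0.3595355  0.42853771 0.16990241]
```

View pics/end.png

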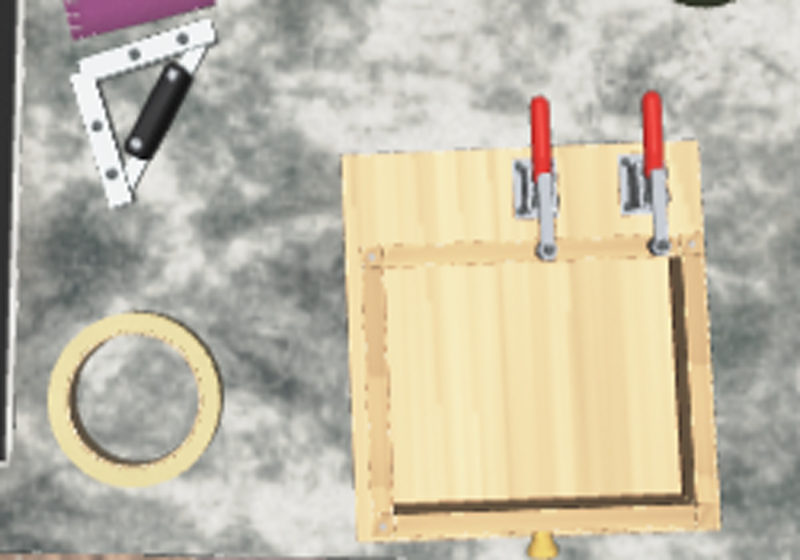

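The top view shows the drawer square (pins at (373,257), (383,526) and (693,243)), the square back in its place at (140,110), and the tape untouched at (135,398).

```bash
python3 - <<'E'
from h import *
c=load('top');D=lambda x,y:atz(c,(x+.5)/3.2-.5+170,(y+.5)/3.2-.5+170,.06)[:2]
a,n,b=D(373,257),D(383,526),D(693,243);d=a-n;e=a-b
print(np.degrees(np.arctan2(d[1],d[0])-np.arctan2(-e[0],e[1])))
print(ctrl.hand_in())
E
```

```text
-0.49586441724016
the job is handed in; nothing more can be done
None
```

The drawer has been squared, the square is lying flat where I found it, and the job is handed in. While the square was pressed in I measured about 0.06° from square. The last top view gave about 0.5°, but from pin positions read by eye, so it's rougher. I pressed with about 8 N towards the back and 10 N towards the left side for about 2 s.

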